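Click the fume nozzle onto the extraction neck

ROBOT

A 6-joint arm with a two-finger parallel gripper is mounted at the origin on the work surface. World frame = base frame: x ahead of the robot, y to its left, z up, the work surface at z = 0. Lengths are in m, angles in degrees, forces in N, time in s.
With the tool pointing down it reaches from about 0.35 to 0.875 m from the base axis. Payload 4.2 kg.
Tool frame: the origin (TCP) lies at the very end of the fingers, on their centre line; the grasp point (between the pads) lies r.pinch_z behind it (r.pinch_z is the distance from the TCP to the grasp point, in m); y points along the fingers, z is the direction in which the jaws open and shut, and the axes are right-handed (so a half turn about y gives the same grasp; the last joint's range is limited). The gripper opens to 87 mm and grips with 3 to 60 N. Pads are 19 mm wide; open, the fingers measure 117 mm over their backs; the gripper's body (75 mm by 190 mm) begins 51 mm behind the grasp point.
Start: joints at [-59.782, 22.042, 0.453, 0, -68.411, -14.817], TCP at [0.166, -0.603, 0.223] pointing down, gripper open.
Joint ranges: [-179.83, 179.83], [-69.29, 118.12], [-61.27, 80.66], [-181.25, 117.63], [-171.15, -9.14], [-177.46, 177.46]. Speed limits (degrees/s): [159.86, 159.86, 180, 180, 180, 180].

INTERFACE

Orientations are given as a 3x3 rotation matrix whose columns are the frame's x, y, z axes.
In Python, from station import sense, capture, camera_params, r gives the robot as it stands.
- The arm moves only by the tool move_arm, never from a script. Its argument "increments" is text: rows parted by semicolons, each of 7 numbers parted by spaces: the closure, from -1 (fully open) to 1 (shut), so that 0 is half open, then the shift along the tool's x, y, z in m, then the turn, a rotation vector about the tool's x, y, z in rad. In form: hand x y z wx wy wz; .... A call has 1 to 8 rows; each row is the pose to reach, as a shift and turn from the pose commanded when the call began, along the tool's axes at that moment; what a row does not reach only later rows make up. A row lasts 1/10 s, in which the tool goes at most 50 mm and 8.59 degrees, less where a joint would pass 70% of its speed; a pose out of reach is approached as far as the arm can. A call with a gripper value outside its range is refused whole. The fingers move at their own pace and stop on an object; the grip force is fixed at half the most. Time passes only in rows, so rows that repeat a pose let the fingers close. It gives the time, the measured TCP pose, the force and the opening at its end, in the units of the state.
- sense(): the state, without advancing time (a new reading comes with each control period).
- capture(name): name is "side" or "top"; returns (picture, depth): 384x512x3 uint8, red, green, blue; 384x512 float32, m along the optical axis (not along the pixel's ray), 0 where there is no reading.
- camera_params(name): a dict with "fx", "fy", "cx", "cy" (pixels), "xyz" and "orientation" of the camera in the world. Camera axes: x right, y down, z forward; pixel columns grow to the right and rows downward; lengths in m; the calibration is good to about 2 mm. A picture is of the moment at which its call begins. camera_params takes no time and is no camera call.
- r.finish_job(): hands the job in, once; it reports no verdict.
The state is a dict: "time_s": time; "joints": joint angles; "joint_velocities": joint speeds; "effort": joint torques, N m; "tcp_pos": TCP position; "ee_rot": TCP orientation; "wrist_force": force on the tool from outside, world axes, zero at the start; "moment": the same for the moment, N m; "gripper_width": opening from 0.0 (shut) to 1.0 (fully open).
Only numpy, scipy, OpenCV 4.12 (cv2) and the standard library are available. Lean on these libraries where they do the work, as an engineer would, in place of code of your own. Each camera call takes 0.05 s, during which the arm holds its last target.

TASK

Fit the aluminium fume nozzle onto the leaning neck of the bench's extraction pipe: push it on gently, never ramming it, and feel for the latch by turning it on the neck until the spring button snaps out through the hole in the nozzle. Then turn the latched nozzle, the stiff neck turning with it, until its slanted mouth is on the underside of the lean, facing the board in the holder, and let go. Leave the board holder, parts bin, pin tray and solder spool where they are.

Things in the scene. Friction and masses are not known exactly. Their poses are not given: they have to be found in the camera images.
- nozzle: Bare aluminium tube standing loose and upright on the bench, 0.14 kg, 44 mm outside, 38 mm bore. Origin: centre of its foot, z along it to the mouth. Cut obliquely: 165 mm tall at +x, 128 mm at -x, so the slanted mouth faces -x. The lowest 6 mm are belled (at the end 44 mm bore, 50 mm outside). It can be gripped across, about 112 mm above the foot.
- nozzle_hole (a point): Centre of the nozzle's only hole, on its outside: x = 22 mm, z = 25 mm in the nozzle's frame. The hole is 14 mm wide and 14.5 mm long (17.5 to 32 mm above the foot).
- duct: Cream extraction pipe, 51 mm thick, fixed on the bench by a round flange of 124 mm; it rises and bends 35 degrees from vertical towards the robot. Origin: centre of the flange's underside. At its top is the neck.
- neck: Fixed grey collar, 58 mm across, at the pipe's upper end. Origin: centre of its flat upper face, 119 mm above the bench; z up along the leaning axis (35 degrees from vertical), y level, x towards the upper side of the lean. The nozzle's foot comes to rest on this face, and the job is done when the nozzle's x lies along the neck's x.
- spigot_tip (a point): Tip of the steel spigot, 54 mm up the neck's z: 35 mm thick, last 8 mm tapered; the nozzle slides on with 1.5 mm clearance all round. It carries the button and turns stiffly about z in the collar (0.3 N m, stops at 1.2 rad either way). It was left turned and the angle is not given: the button points 0.3 to 0.9 rad from the neck's x, towards its y.
- button (a joint): How far the spring button is pushed in, m: 0 out, 0.008 in (3.5 to 7 N). On the spigot, 25 mm above the collar, 9 mm wide, 12 long, standing 7 mm out; ramped on top: the nozzle's foot pushes it in (about 10 N). Under the wall it reads 0.003 to 0.006; it snaps out when the hole is over it (within 0.12 rad, foot within 2 mm of the collar) and locks nozzle and spigot.
- board_holder: Low steel holder with a small green circuit board between two aluminium rails, 90 x 100 x 34 mm with its knobs, below where the nozzle's mouth will be. Origin: centre of its underside. To be left alone.
- parts_bin: Small open black parts bin with a few brass pins, 90 x 110 x 50 mm. Origin: centre of its underside. To be left alone.
- pin_tray: Flat grey tray of brass pins, 110 x 160 mm, 25 mm high with the pins. Origin: centre of its underside. To be left alone.
- solder_spool: White flanged spool standing on end, 64 mm across, 50 mm tall. Origin: centre of its underside. To be left alone.
Things that resemble listed ones, but are neither listed nor needed, are in the scene too. There is more than one size of the nozzle; the one meant has the size given above.

How it is judged (in metres and radians):
On the way:
1. the nozzle is on the neck and its button has snapped out through the hole (value of joint button below 0.0015 m and distance between nozzle and neck below 0.007 m and angle between the z axis of nozzle and the z axis of neck, either way round below 0.12 rad), for 0.2 s.
At the end, for the whole second after the job is handed in: the button is out (under 1.5 mm in) through the nozzle's hole; the nozzle's foot centre is within 7 mm of the collar's centre, its axis within 0.12 rad of the neck's and its x within 0.26 rad of the neck's x (slanted mouth on the underside); it rests (under 0.02 m/s) (all of step 1 and angle between the x axis of nozzle and the x axis of neck, either way round below 0.26 rad and linear speed of nozzle below 0.02 m/s); the robot touches nothing.
It fails at once if the board holder is pushed more than 20 mm or tipped (distance of board_holder from where it was at the start of the episode above 0.02 m or angle between board_holder's own z axis and vertical above 0.2 rad).
It fails at once if the parts bin is pushed more than 20 mm or tipped (distance of parts_bin from where it was at the start of the episode above 0.02 m or angle between parts_bin's own z axis and vertical above 0.2 rad).
It fails at once if the pin tray is pushed more than 20 mm or tipped (distance of pin_tray from where it was at the start of the episode above 0.02 m or angle between pin_tray's own z axis and vertical above 0.2 rad).
It fails at once if the solder spool is pushed more than 20 mm or tipped (distance of solder_spool from where it was at the start of the episode above 0.02 m or angle between solder_spool's own z axis and vertical above 0.2 rad).
It fails at once if the nozzle is rammed against the neck (over 80 N) (contact force between nozzle and neck above 80 N).
It also fails if it takes over 48 s, if anything falls off the work surface, if the arm or the gripper's body presses on something with over 40 N, if the wrist force passes 120 N, or if a joint passes its speed limit or range.

## Working session

There is one attempt and no reset: what is moved stays moved. The work goes in short steps, Python scripts to look and compute and a tool call to move; the robot and the scene stay as the last step left them, time stands still between calls to the robot, and variables do not carry over. Pictures are saved under pics/ and viewed, and the job is handed in when it is done.

Besides the shell and the picture viewer there is one more tool, called after "Call:" by a JSON object that holds its "fn" and its "kwargs". move_arm: Moves the arm, as the interface text tells. Its arguments: {"type":"object","properties":{"increments":{"type":"string"}},"required":["increments"]}

```bash
ls; mkdir -p pics; python3 - <<'E'
from station import sense,capture,camera_params,r
import cv2,numpy as np
s=sense();print(s, r.pinch_z)
for n in("side","top"):
    p,d=capture(n);cv2.imwrite(f"pics/{n}0.png",p[:,:,::-1]);np.savez(f"{n}0.npz",p=p,d=d)
    print(n,camera_params(n))
E
```

```text
pics
{'time_s': 0.0, 'joints': array([-5.97842106e+01,  2.20893422e+01,  3.79561129e-01, -3.02420115e-02,
       -6.84104801e+01, -1.48174712e+01]), 'joint_velocities': array([ 0.06874953,  0.05098018,  0.07991911,  0.01406881, -0.01644365,
       -0.0396929 ]), 'effort': array([ 6.62284019e-04, -3.90670288e+01,  1.87405139e+01,  4.21999767e+00,
        1.09381479e-02, -1.84273822e-04]), 'tcp_pos': array([ 0.16582714, -0.60197103,  0.22146981]), 'ee_rot': array([[ 9.64154867e-01, -6.32179228e-04, -2.65339392e-01],
       [ 2.65340138e-01,  2.06073492e-03,  9.64152667e-01],
       [-6.27231378e-05, -9.99997677e-01,  2.15461013e-03]]), 'wrist_force': array([-0.37244989, -0.24100118,  0.70470806]), 'moment': array([-0.01964778,  0.02458533, -0.01542114]), 'gripper_width': 0.9948888383437876} 0.0187
side {'fx': 358.31862332485883, 'fy': 358.31862332485883, 'cx': 253.27151524809722, 'cy': 191.5940523761093, 'xyz': array([0.38625103, 0.61223066, 0.72572145]), 'orientation': array([[-0.94929005, -0.20868382,  0.23515838],
       [-0.31431694,  0.64728182, -0.69442862],
       [-0.00729773, -0.73312844, -0.68005105]])}
top {'fx': 449.22074738883725, 'fy': 449.22074738883725, 'cx': 264.39440227107804, 'cy': 198.38750440501013, 'xyz': array([4.04248607e-01, 8.31582401e-04, 1.31318863e+00]), 'orientation': array([[-0.01489074, -0.99053674,  0.13643767],
       [-0.99973754,  0.01712519,  0.01521796],
       [-0.01741047, -0.13617526, -0.99053176]])}
```

View pics/side0.png

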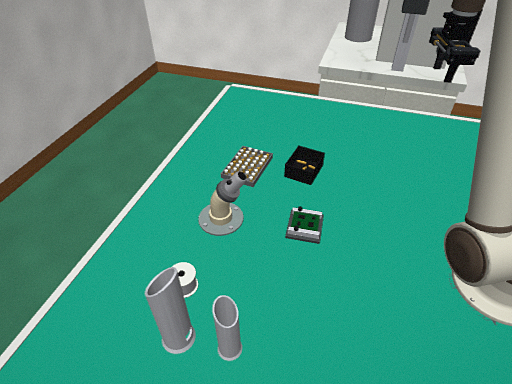

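View pics/top0.png

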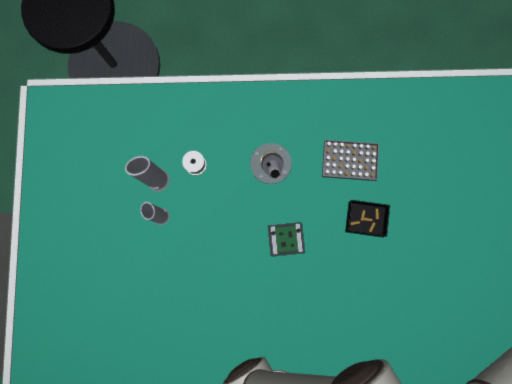

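The side view shows two tubes, one at (172,310) and one at (228,328). The top view has them at (148,172) and (155,212). The duct's leaning neck is at side (232,187) / top (273,168), the spool at (185,278) and the board at (305,225). Next I'll measure both tubes.

```bash
cat > h.py <<'E'
import numpy as np,cv2
from station import sense,capture,camera_params,r
def cloud(n,d):
    c=camera_params(n);v,u=np.mgrid[0:384,0:512]
    P=np.stack([(u-c['cx'])/c['fx']*d,(v-c['cy'])/c['fy']*d,d],-1)
    return P@c['orientation'].T+c['xyz']
def proj(n,X):
    c=camera_params(n);q=(np.asarray(X)-c['xyz'])@c['orientation']
    return np.stack([q[...,0]/q[...,2]*c['fx']+c['cx'],q[...,1]/q[...,2]*c['fy']+c['cy']],-1)
def crop(n,p,u0,u1,v0,v1,k,name):
    cv2.imwrite(name,cv2.resize(p[v0:v1,u0:u1,::-1],None,fx=k,fy=k,interpolation=cv2.INTER_CUBIC))
def load(n,i=0):
    z=np.load(f"{n}{i}.npz");return z['p'],z['d']
def circ(xy):
    A=np.c_[2*xy,np.ones(len(xy))];s=np.linalg.lstsq(A,(xy**2).sum(1),rcond=None)[0]
    return s[:2],np.sqrt(s[2]+s[:2]@s[:2])
E
python3 - <<'E'
from h import *
p,d=load('side');C=cloud('side',d)
crop('side',p,130,270,250,370,5,'pics/c1.png')
crop('side',p,190,340,130,250,5,'pics/c2.png')
for nm,(u0,u1,v0,v1) in dict(big=(140,196,262,356),small=(205,245,290,362)).items():
    X=C[v0:v1,u0:u1].reshape(-1,3); X=X[(X[:,2]>.015)]
    print(nm,X[:,2].max())
    for z in np.arange(.01,.22,.01):
        Y=X[abs(X[:,2]-z)<.006]
        if len(Y)>8: print(round(z,3),len(Y),Y.min(0)[:2].round(4),Y.max(0)[:2].round(4),circ(Y[:,:2]))
E
```

```text
big 0.7257214482871674
0.01 14 [0.6156 0.2332] [0.6735 0.3694] (array([0.66420034, 0.30595348]), np.float64(0.0652445144305334))
0.02 142 [0.6152 0.2192] [0.6765 0.3695] (array([0.67009418, 0.30538505]), np.float64(0.06684828157074961))
0.03 130 [0.6152 0.2148] [0.6767 0.3698] (array([0.66345146, 0.30291033]), np.float64(0.06582325381460105))
0.04 103 [0.6165 0.2196] [0.6767 0.3699] (array([0.66081382, 0.30396413]), np.float64(0.06531752340428924))
0.05 456 [0.6152 0.194 ] [0.7183 0.3699] (array([0.68620496, 0.29624606]), np.float64(0.07990293387349422))
0.06 86 [0.6152 0.3301] [0.6626 0.3695] (array([0.64574846, 0.33901687]), np.float64(0.03011419477362551))
0.07 94 [0.615  0.3221] [0.6615 0.3697] (array([0.64584843, 0.33885171]), np.float64(0.030394657924041023))
0.08 106 [0.615  0.3212] [0.6635 0.3698] (array([0.64584592, 0.33888724]), np.float64(0.03026634256665428))
0.09 103 [0.6151 0.3211] [0.6612 0.3701] (array([0.64601861, 0.33891285]), np.float64(0.03031700012705479))
0.1 105 [0.6155 0.3211] [0.6635 0.3697] (array([0.64590195, 0.33899753]), np.float64(0.03022379460180446))
0
[... 2246 characters left out ...]
, 0.32889182]), np.float64(0.020524148222445044))
0.12 153 [0.5143 0.3077] [0.5559 0.35  ] (array([0.53581779, 0.32900943]), np.float64(0.020476916520341636))
0.13 172 [0.5146 0.3071] [0.5561 0.3501] (array([0.53611838, 0.32865472]), np.float64(0.02032547592133336))
0.14 124 [0.5152 0.3072] [0.5557 0.3499] (array([0.53587688, 0.32860537]), np.float64(0.020241335464945637))
0.15 113 [0.5217 0.3055] [0.5565 0.3454] (array([0.53557962, 0.32851806]), np.float64(0.020436474378751505))
0.16 90 [0.5307 0.3056] [0.5585 0.3367] (array([0.53753042, 0.32673617]), np.float64(0.01891509102052556))
0.17 11 [0.5459 0.3098] [0.5563 0.3201] (array([0.55034935, 0.3157654 ]), np.float64(0.0048553022110354345))
```

View pics/c1.png

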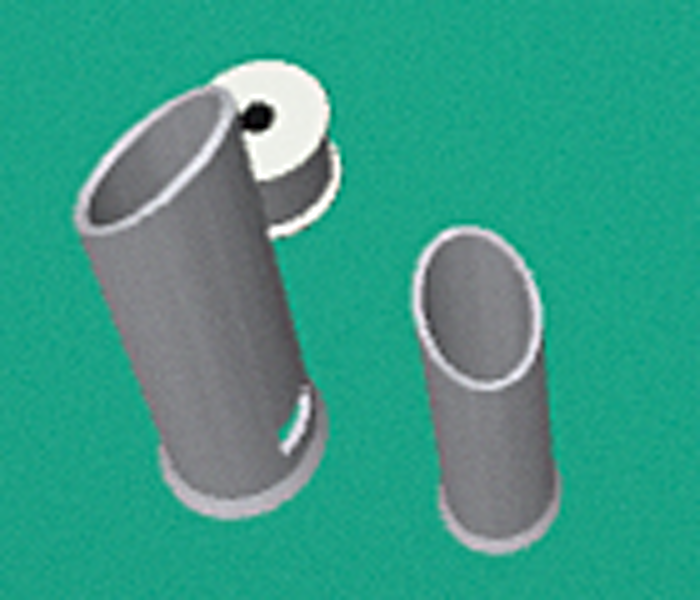

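View pics/c2.png

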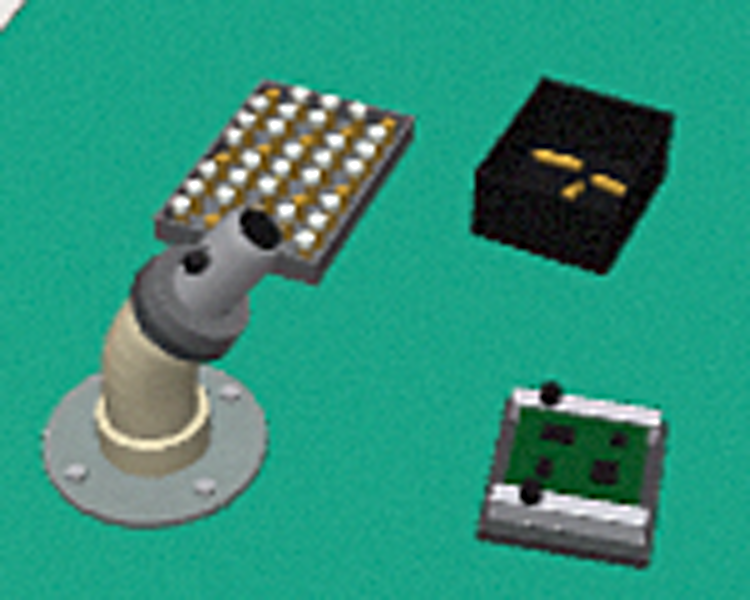

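The side crop shows the small tube at (228,328) to be 44 mm wide and 165 mm tall, so it's the nozzle. The larger tube is about 60 mm wide and over 200 mm tall. The dark button is on the +y side of the spigot at side (228.6,182). Next I'll measure the nozzle's heading, the neck frame and the button angle.

```bash
python3 - <<'E'
from h import *
from scipy.optimize import least_squares
for n,box in (('side',(205,245,290,362)),('top',(135,175,195,230))):
    p,d=load(n);C=cloud(n,d);u0,u1,v0,v1=box
    m=d[v0:v1,u0:u1].ravel()>0
    X=C[v0:v1,u0:u1].reshape(-1,3)[m];col=p[v0:v1,u0:u1].reshape(-1,3)[m].astype(int)
    k=(X[:,2]>.012)&(X[:,2]<.118)&(np.hypot(X[:,0]-.5355,X[:,1]-.329)<.03)
    # outer points: robust fixed R outside
    Y=X[k]
    f=lambda q:np.hypot(Y[:,0]-q[0],Y[:,1]-q[1])-.022
    s=least_squares(f,[.5355,.329],loss='soft_l1',f_scale=.0005);print(n,len(Y),s.x,np.median(abs(f(s.x))))
    # rim: bright pixels
    b=(col.min(1)>150)&(X[:,2]>.12)&(np.hypot(X[:,0]-.5355,X[:,1]-.329)<.03)
    R=X[b];c=s.x if n=='side' else c0
    c0=c
    A=np.c_[R[:,:2]-c,np.ones(len(R))]
    g=np.linalg.lstsq(A,R[:,2],rcond=None)[0];print(' rim',len(R),R[:,2].min(),R[:,2].max(),g,np.degrees(np.arctan2(g[1],g[0])),'slope',np.hypot(*g[:2]),'exp',37/44)
E
python3 - <<'E'
from h import *
from scipy.optimize import least_squares
p,d=load('side');C=cloud('side',d)
pt,dt=load('top');Ct=cloud('top',dt)
# flange
for n,(D,CC,b) in dict(side=(d,C,(195,250,190,240)),top=(dt,Ct,(245,297,140,190))).items():
    X=CC[b[2]:b[3],b[0]:b[1]].reshape(-1,3);print(n,'flange z hist',[(round(z,3),int((abs(X[:,2]-z)<.001).sum())) for z in np.arange(-.004,.024,.002)])
    P=(p if n=='side' else pt)[b[2]:b[3],b[0]:b[1]].reshape(-1,3).astype(int)
    g=(X[:,2]>-.01)&(X[:,2]<.015)&(P[:,1]-P[:,0]<35)
    Y=X[g].astype(np.float32);print(len(Y),Y.min(0),Y.max(0),cv2.minEnclosingCircle(Y[:,:2].copy()))
# button & tip pixel points
print('btn pt',C[180:185,226:232,:].reshape(-1,3).round(3).tolist()[::6])
u=C[150:205,210:255].reshape(-1,3);u=u[u[:,2]>.1];print('highest',u[u[:,2].argmax()],len(u))
E
```

```text
side 814 [0.53635408 0.32785731] 0.0006037819072216392
 rim 151 0.120930051507941 0.1661254642889175 [ 0.70810658 -0.55706762  0.14561351] -38.19213812702862 slope 0.9009657363247489 exp 0.8409090909090909
top 262 [0.53763945 0.32599888] 0.0013085057134231727
 rim 2 0.1610049627566006 0.16423945974884147 [ 1.2861914  -0.4739959   0.14320188] -20.23019014852227 slope 1.3707517767813415 exp 0.8409090909090909
side flange z hist [(np.float64(-0.004), 21), (np.float64(-0.002), 321), (np.float64(0.0), 675), (np.float64(0.002), 215), (np.float64(0.004), 94), (np.float64(0.006), 324), (np.float64(0.008), 263), (np.float64(0.01), 60), (np.float64(0.012), 20), (np.float64(0.014), 9), (np.float64(0.016), 12), (np.float64(0.018), 11), (np.float64(0.02), 12), (np.float64(0.022), 11)]
765 [ 6.2603384e-01 -5.8072343e-02 -2.8101244e-04] [0.7486721  0.06385724 0.01482061] ((0.6873682141304016, 0.003069421509280801), 0.06176019459962845)
top flange z hist [(np.float64(-0.004), 137), (np.float64(-0.002), 304), (np.float64(0.0), 347), (np.float64(0.002), 304), (np.float64(0.004), 277), (np.float64(0.006), 234), (np.float64(0.008), 251), (np.float64(0.01), 156), (np.float64(0.012), 50), (np.float64(0.014), 7), (np.float64(0.016), 0), (np.float64(0.018), 0), (np.float64(0.02), 0), (np.float64(0.022), 0)]
803 [ 6.2925708e-01 -5.6889892e-02  1.9420644e-04] [0.7511064  0.06192619 0.01484593] ((0.6902843117713928, 0.0018381451955065131), 0.06141127645969391)
btn pt [[0.672, -0.017, 0.129], [0.662, 0.006, 0.148], [0.667, -0.006, 0.133], [0.665, 0.001, 0.136], [0.664, 0.004, 0.135]]
highest [0.38625103 0.61223066 0.72572145] 605
```

```bash
cat > neck.py <<'E'
from h import *
from scipy.optimize import least_squares
T=np.radians(35)
def frame(az):
    # z leans toward az; x to upper side of lean: perpendicular to z, in lean plane, up component
    h=np.array([np.cos(az),np.sin(az),0]);up=np.array([0,0,1.])
    z=np.sin(T)*h+np.cos(T)*up; x=-np.cos(T)*h+np.sin(T)*up; y=np.cross(z,x)
    return np.c_[x,y,z]
E
python3 - <<'E'
from neck import *
fl=np.array([.6885,.0025])
L=[]
for n,b in dict(side=(205,255,150,220),top=(250,295,140,190)).items():
    p,d=load(n);C=cloud(n,d)
    m=d[b[2]:b[3],b[0]:b[1]]>0;X=C[b[2]:b[3],b[0]:b[1]][m];P=p[b[2]:b[3],b[0]:b[1]][m]
    X=X[(X[:,2]>.06)&(X[:,2]<.2)];L.append((n,X));print(n,len(X))
def solve(Xs,q0):
    q=np.array(q0)
    for it in range(8):
        F=frame(q[2]);o=np.array([q[0],q[1],.119])
        Y=(Xs-o)@F;rr=np.hypot(Y[:,0],Y[:,1])
        k1=(Y[:,2]>4)if 0 else (Y[:,2]>.006)&(Y[:,2]<.044)&(rr<.022)&(rr>.013)
        k2=(Y[:,2]<-.003)&(Y[:,2]>-.018)&(rr<.034)&(rr>.024)
        k3=(abs(Y[:,2])<.005)&(rr<.0265)&(rr>.0195)
        def f(q):
            F=frame(q[2]);o=np.array([q[0],q[1],.119])
            Y=(Xs-o)@F;rr=np.hypot(Y[:,0],Y[:,1])
            return np.r_[rr[k1]-.0175,rr[k2]-.029,Y[k3,2]]
        s=least_squares(f,q,loss='soft_l1',f_scale=.001);q=s.x
    return q,(k1.sum(),k2.sum(),k3.sum()),np.median(abs(f(q)))
for n,X in L+[('both',np.vstack([L[0][1],L[1][1]]))]:
    q,k,e=solve(X,[.66,.0,np.pi+.3]);print(n,q[:2],np.degrees(q[2]),k,e,'flange->neck az',np.degrees(np.arctan2(q[1]-fl[1],q[0]-fl[0])),np.hypot(*(q[:2]-fl)))
    F=frame(q[2]);o=np.array([q[0],q[1],.119])
    for m in('side','top'):
        print(m,'org',proj(m,o),'tip',proj(m,o+.054*F[:,2]))
    Y=(X-o)@F;k=(Y[:,2]>.017)&(Y[:,2]<.033)&(np.hypot(Y[:,0],Y[:,1])<.03)&(np.hypot(Y[:,0],Y[:,1])>.0205)
    print(' button pts',k.sum(),np.arctan2(Y[k,1],Y[k,0]).round(2),Y[k,2].round(3))
    # button by ray: pixel
    c=camera_params('side')
    for uv in ((228.6,182.2),):
        ray=c['orientation']@np.array([(uv[0]-c['cx'])/c['fx'],(uv[1]-c['cy'])/c['fy'],1])
        a=(c['xyz']-o)@F;b=ray@F;R=.0245
        t=np.roots([b[0]**2+b[1]**2,2*(a[0]*b[0]+a[1]*b[1]),a[0]**2+a[1]**2-R*R]);print(t)
        if np.isreal(t).all():
            w=a+t.min()*b;print(' btn',w,np.arctan2(w[1],w[0]))
E
```

```text
side 803
top 475
side [ 0.65648355 -0.00395461] 189.97905684507418 (np.int64(154), np.int64(124), np.int64(83)) 0.0007845561923745074 flange->neck az -168.60179489306697 0.03266060686872991
side org [230.11520422 187.45856361] tip [241.70429708 175.14111556]
top org [272.44728607 166.16505974] tip [274.71862043 174.10046847]
 button pts 14 [0.4  0.59 0.39 0.48 0.5  0.72 0.66 0.69 0.78 0.7  0.78 0.82 0.76 0.79] [0.025 0.031 0.02  0.023 0.024 0.031 0.024 0.025 0.028 0.022 0.025 0.025
 0.02  0.02 ]
[0.92540463 0.86941836]
 btn [0.01766529 0.01697608 0.02745236] 0.765505195976009
top [ 0.65819631 -0.00406271] 189.21740859604682 (np.int64(68), np.int64(73), np.int64(88)) 0.0009565912674617714 flange->neck az -167.7804635865884 0.03100616905940116
side org [229.49680676 187.29143859] tip [241.02586282 175.0826613 ]
top org [272.47621711 165.54451615] tip [274.59279983 173.48157308]
 button pts 9 [0.47 0.63 0.54 0.42 0.79 0.68 0.58 0.48 0.74] [0.023 0.022 0.023 0.027 0.022 0.026 0.028 0.029 0.029]
[0.92640424 0.86820929]
 btn [0.01637803 0.01822114 0.02932835] 0.8386181119889891
both [ 0.65734456 -0.00396665] 189.68631359593135 (np.int64(224), np.int64(199), np.int64(165)) 0.0009203523309153764 flange->neck az -168.27414464659898 0.031819474418210966
side org [229.79822097 187.38524044] tip [241.36112267 175.10963594]
top org [272.44622051 165.85336549] tip [274.65756015 173.78644971]
 button pts 23 [0.42 0.61 0.41 0.5  0.53 0.75 0.68 0.71 0.73 0.81 0.85 0.79 0.82 0.45
 0.6  0.51 0.39 0.76 0.65 0.55 0.45 0.34 0.71] [0.026 0.031 0.02  0.023 0.024 0.031 0.025 0.026 0.022 0.025 0.026 0.02
 0.02  0.022 0.022 0.022 0.027 0.022 0.025 0.028 0.028 0.03  0.028]
[0.92585736 0.86877429]
 btn [0.0170467  0.01759716 0.02840469] 0.8012857496367841
```

```bash
python3 - <<'E'
from neck import *
print([a for a in dir(r) if not a.startswith('__')])
# heading of nozzle from rim plane: inside vs outside wall heights; use highest & lowest points of tube by azimuth
p,d=load('side');C=cloud('side',d);c=np.array([.5363,.328])
X=C[285:362,205:250].reshape(-1,3);X=X[(X[:,2]>.1)&(X[:,2]<.18)&(np.hypot(*(X[:,:2]-c).T)<.027)]
a=np.degrees(np.arctan2(*(X[:,:2]-c).T[::-1]))
rr=np.hypot(*(X[:,:2]-c).T)
best=[]
A=[];H=[]
for t in range(-180,180,12):
    k=(a>=t)&(a<t+12)&(rr>.016)
    if k.sum()>2: A.append(t+6);H.append(np.sort(X[k,2])[-2]);
A=np.radians(A);M=np.c_[np.cos(A),np.sin(A),np.ones(len(A))]
s=np.linalg.lstsq(M,H,rcond=None)[0];print(np.c_[np.degrees(A),H].round(3).tolist());print(s,np.degrees(np.arctan2(s[1],s[0])),np.hypot(*s[:2]))
# rim contour by colour in side image -> ray onto plane iteration
g=p[285:362,205:250].astype(int);m=((g.min(2)>165)).astype(np.uint8);ys,xs=np.nonzero(m);k=ys<50
print(len(xs),xs.min()+205,xs.max()+205,ys.min()+285)
E
```

```text
['PlanningError', 'finish_job', 'pinch_z']
[[-174.0, 0.134], [-162.0, 0.138], [-150.0, 0.14], [-138.0, 0.145], [-126.0, 0.15], [-114.0, 0.152], [-102.0, 0.157], [-90.0, 0.158], [-78.0, 0.161], [-66.0, 0.163], [-54.0, 0.165], [-42.0, 0.165], [-30.0, 0.165], [-18.0, 0.164], [-6.0, 0.162], [6.0, 0.16], [18.0, 0.156], [30.0, 0.153], [42.0, 0.151], [54.0, 0.145], [66.0, 0.142], [78.0, 0.138], [90.0, 0.136], [102.0, 0.133], [114.0, 0.13], [126.0, 0.128], [138.0, 0.129], [150.0, 0.13], [162.0, 0.13], [174.0, 0.132]]
[ 0.01385488 -0.01183651  0.14705139] -40.50795592121228 0.018222534869500623
172 213 237 295
```

```bash
cat > go.py <<'E'
from neck import *
from scipy.spatial.transform import Rotation as Ro
def rel(p,R,s=None):
    s=s or sense();R0=np.array(s['ee_rot']);
    sh=R0.T@(np.array(p)-s['tcp_pos']);w=Ro.from_matrix(R0.T@R).as_rotvec()
    print('shift',sh.round(4),'rot',w.round(4),'deg',round(np.degrees(np.linalg.norm(w)),1),'dist',np.linalg.norm(sh).round(4))
    return sh,w
def down(h): # tool z heading h deg
    h=np.radians(h);z=np.array([np.cos(h),np.sin(h),0]);y=np.array([0,0,-1.]);return np.c_[np.cross(y,z),y,z]
E
python3 -c "
from go import *
rel([.536,.328,.26],down(-130.5))"
```

```text
shift [ 0.6037 -0.0369  0.7985] rot [-1.3000e-03 -2.1661e+00  2.1000e-03] deg 124.1 dist 1.0017
```

Call:
{"fn": "move_arm", "kwargs": {"increments": "-1 0.604 -0.037 0.798 0 -2.166 0; -1 0.604 -0.037 0.798 0 -2.166 0; -1 0.604 -0.037 0.798 0 -2.166 0; -1 0.604 -0.037 0.798 0 -2.166 0; -1 0.604 -0.037 0.798 0 -2.166 0; -1 0.604 -0.037 0.798 0 -2.166 0; -1 0.604 -0.037 0.798 0 -2.166 0; -1 0.604 -0.037 0.798 0 -2.166 0"}}

```text
time_s: 0.9
tcp_pos: [0.3139, -0.2293, 0.2373]
ee_rot: [[0.096, 0.0, -0.995], [0.995, 0.0, 0.096], [0.0, -1.0, -0.0]]
wrist_force: [0.6, -0.6, 0.2]
gripper_width: 1.0
```

```bash
python3 -c "
from go import *
print(sense()['joints'].round(1));rel([.536,.328,.26],down(-130.5))"
```

```text
[-11.9  -2.7 -28.1  -0.  -64.6   6.4]
shift [ 0.5761 -0.0226 -0.1675] rot [ 3.000e-04 -9.603e-01  0.000e+00] deg 55.0 dist 0.6004
```

Call:
{"fn": "move_arm", "kwargs": {"increments": "-1 0.576 -0.022 -0.168 0 -0.96 0; -1 0.576 -0.022 -0.168 0 -0.96 0; -1 0.576 -0.022 -0.168 0 -0.96 0; -1 0.576 -0.022 -0.168 0 -0.96 0; -1 0.576 -0.022 -0.168 0 -0.96 0; -1 0.576 -0.022 -0.168 0 -0.96 0; -1 0.576 -0.022 -0.168 0 -0.96 0; -1 0.576 -0.022 -0.168 0 -0.96 0"}}

```text
time_s: 1.7
tcp_pos: [0.4644, 0.1413, 0.2519]
ee_rot: [[-0.758, -0.0, -0.653], [0.653, -0.0, -0.758], [0.0, -1.0, 0.0]]
wrist_force: [0.5, -0.8, -0.1]
gripper_width: 1.001
```

```bash
python3 -c "
from go import *
print(sense()['joints'].round(1));rel([.536,.328,.26],down(-130.5))"
```

```text
[ 36.1   7.  -15.7  -0.  -67.3  13.1]
shift [ 0.0676 -0.0081 -0.1882] rot [-0.0002 -0.0041  0.0002] deg 0.2 dist 0.2002
```

Call:
{"fn": "move_arm", "kwargs": {"increments": "-1 0.068 -0.008 -0.188 0 -0.004 0; -1 0.068 -0.008 -0.188 0 -0.004 0; -1 0.068 -0.008 -0.188 0 -0.004 0; -1 0.068 -0.008 -0.188 0 -0.004 0; -1 0.068 -0.008 -0.188 0 -0.004 0; -1 0.068 -0.008 -0.188 0 -0.004 0"}}

```text
time_s: 2.3
tcp_pos: [0.5355, 0.3265, 0.2582]
ee_rot: [[-0.76, -0.002, -0.65], [0.65, -0.002, -0.76], [0.001, -1.0, 0.003]]
wrist_force: [0.3, -0.1, -0.1]
gripper_width: 1.002
```

```bash
python3 - <<'E'
from go import *
s=sense();print(s['tcp_pos'],s['joints'].round(1));rel([.5363,.3278,.1005],down(-130.5))
for n in("side","top"):
    p,d=capture(n);np.savez(f"{n}1.npz",p=p,d=d)
    if n=='side': crop(n,p,120,280,190,370,4,'pics/s1.png')
    else: crop(n,p,90,220,120,260,4,'pics/t1.png')
E
```

```text
[0.53546667 0.32650282 0.25819176] [ 46.1  21.2   4.2  -0.  -73.3   3.3]
shift [ 1.000e-04  1.577e-01 -2.000e-03] rot [-0.0031 -0.0009  0.0005] deg 0.2 dist 0.1577
```

View pics/s1.png

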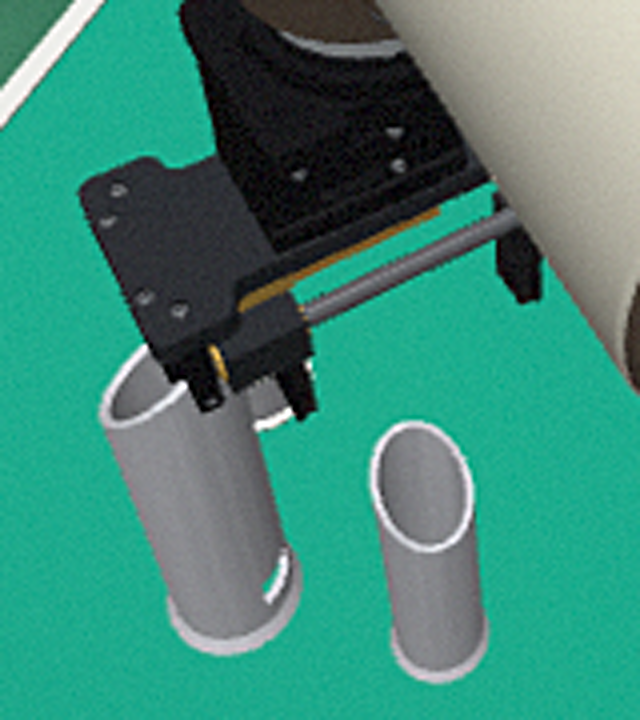

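View pics/t1.png

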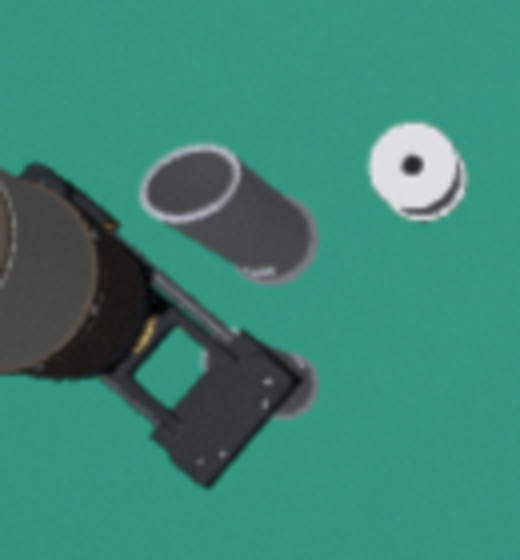

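```bash
python3 - <<'E'
from go import *
s=sense();R0=np.array(s['ee_rot']);t=s['tcp_pos']
for n in('side','top'):
    p,d=load(n,1);C=cloud(n,d);X=C[d>0];Y=(X-t)@R0
    k=(X[:,2]>.24)&(abs(Y)<[.1,.3,.13]).all(1)&(Y[:,1]>-.3)
    Y=Y[k]
    for a in np.arange(-.16,.01,.02):
        q=Y[(Y[:,1]>=a)&(Y[:,1]<a+.02)]
        if len(q)>5: print(n,round(a,2),len(q),q[:,0].min().round(3),q[:,0].max().round(3),q[:,2].min().round(3),q[:,2].max().round(3))
# big tube in tool frame
p,d=load('side');C=cloud('side',d);X=C[262:356,140:200].reshape(-1,3);X=X[(X[:,2]>.13)&(X[:,2]<.25)&(X[:,0]>.58)]
Y=(X-t)@R0;print('big',Y.min(0),Y.max(0),X[:,2].max())
E
```

```text
side -0.16 248 -0.029 0.039 -0.051 0.008
side -0.14 666 -0.022 0.026 -0.051 0.016
side -0.12 2338 -0.036 0.04 -0.096 0.024
side -0.1 897 0.024 0.04 -0.094 0.031
side -0.08 107 0.024 0.04 -0.088 0.025
side -0.06 22 -0.008 0.011 0.042 0.046
side -0.04 108 -0.009 0.013 -0.055 0.052
side -0.02 151 -0.008 0.013 -0.053 0.052
side -0.0 8 -0.004 0.013 -0.053 0.052
top -0.14 17 -0.027 0.023 0.009 0.018
top -0.12 836 -0.038 0.037 -0.095 0.095
top -0.1 358 -0.038 0.037 -0.093 0.094
top -0.08 10 -0.038 -0.033 -0.07 0.087
big [-0.10554745  0.02873574 -0.11324171] [-0.04300098  0.12944433 -0.05230055] 0.23084355872615292
```

Call:
{"fn": "move_arm", "kwargs": {"increments": "-1 0 0 -0.002 0 -0.175 0; -1 0 0 -0.002 0 -0.175 0; -1 0 0.05 -0.002 0 -0.175 0; -1 0 0.1 -0.002 0 -0.175 0; -1 0 0.135 -0.002 0 -0.175 0; -1 0 0.154 -0.002 0 -0.175 0; -1 0 0.154 -0.002 0 -0.175 0"}}

```text
time_s: 3.1
tcp_pos: [0.5353, 0.3249, 0.103]
ee_rot: [[-0.859, -0.005, -0.512], [0.512, -0.005, -0.859], [0.002, -1.0, 0.007]]
wrist_force: [-0.1, -0.9, 0.4]
gripper_width: 1.003
```

```bash
python3 - <<'E'
from go import *
s=sense();print(s['tcp_pos'],s['joints'].round(1),s['wrist_force']);rel([.5363,.3278,.1035],down(-120.5))
for n in("side","top"):
    p,d=capture(n);np.savez(f"{n}2.npz",p=p,d=d)
    if n=='side': crop(n,p,120,280,190,370,4,'pics/s2.png')
E
```

```text
[0.53525168 0.32485612 0.10303828] [ 46.   28.2  -7.9  -0.1 -54.3  13.2] [-0.05147872 -0.94819877  0.3892055 ]
shift [ 0.0006 -0.0005 -0.0031] rot [-0.0067 -0.0048  0.0024] deg 0.5 dist 0.0032
```

View pics/s2.png

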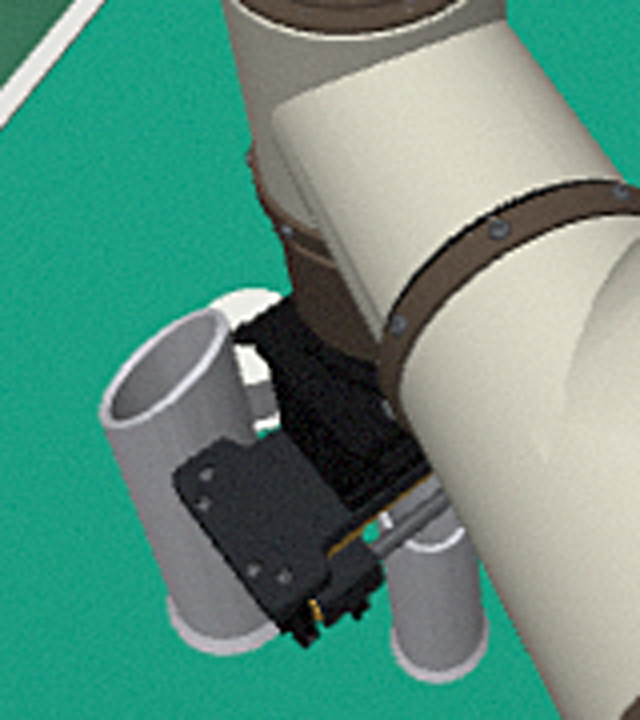

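Call:
{"fn": "move_arm", "kwargs": {"increments": "-1 0.0005 0 -0.003 -0.007 -0.005 0.002; 1 0.0005 0 -0.003 -0.007 -0.005 0.002; 1 0.0005 0 -0.003 -0.007 -0.005 0.002; 1 0.0005 0 -0.003 -0.007 -0.005 0.002; 1 0.0005 0 -0.003 -0.007 -0.005 0.002; 1 0.0005 0 -0.003 -0.007 -0.005 0.002"}}

```text
time_s: 3.8
tcp_pos: [0.5382, 0.3302, 0.1061]
ee_rot: [[-0.863, 0.005, -0.504], [0.505, 0.005, -0.863], [-0.002, -1.0, -0.007]]
wrist_force: [0.1, -0.1, -0.2]
gripper_width: 0.634
```

```bash
python3 - <<'E'
from go import *
s=sense();print(s['tcp_pos'],s['joints'].round(1),s['wrist_force'],s['gripper_width']);rel([.5363,.3278,.1035],down(-120.5))
E
```

```text
[0.53823231 0.33023669 0.1060652 ] [ 46.2  28.1  -7.6   0.  -53.8  13.5] [ 0.12290133 -0.05427082 -0.2303529 ] 0.6343201539468175
shift [0.0004 0.0025 0.0031] rot [ 0.0071  0.0035 -0.002 ] deg 0.5 dist 0.004
```

Call:
{"fn": "move_arm", "kwargs": {"increments": "1 0 0.002 0.003 0.007 0.004 -0.002; 1 0 0.002 0.003 0.007 0.004 -0.002; 1 0 0.002 0.003 0.007 0.004 -0.002; 1 0 0.002 0.003 0.007 0.004 -0.002; 1 0 0.002 0.003 0.007 0.004 -0.002; 1 0 0.002 0.003 0.007 0.004 -0.002"}}

```text
time_s: 4.4
tcp_pos: [0.5366, 0.3275, 0.1037]
ee_rot: [[-0.861, -0.0, -0.508], [0.508, -0.0, -0.861], [0.0, -1.0, 0.0]]
wrist_force: [0.3, -0.0, -1.0]
gripper_width: 0.508
```

```bash
python3 - <<'E'
from go import *
s=sense();print(s['tcp_pos'],s['joints'].round(1),s['wrist_force'],s['gripper_width']*87);rel([.5363,.3278,.1035],down(-120.5))
E
```

```text
[0.53659437 0.32753772 0.10366996] [ 46.1  28.2  -7.8  -0.  -54.   13.4] [ 0.2903483  -0.01987012 -0.95289996] 44.20577679640362
shift [ 0.0004  0.0002 -0.0001] rot [-0.0004 -0.0006  0.0003] deg 0.0 dist 0.0004
```

Call:
{"fn": "move_arm", "kwargs": {"increments": "1 0 -0.02 0 0 0 0; 1 0 -0.06 0 0 0 0; 1 0 -0.11 0 0 0 0; 1 0 -0.16 0 0 0 0; 1 0 -0.2 0 0 0 0; 1 0 -0.2 0 0 0 0; 1 0 -0.2 0 0 0 0"}}

```text
time_s: 5.1
tcp_pos: [0.5365, 0.3279, 0.3046]
ee_rot: [[-0.861, 0.001, -0.508], [0.508, 0.002, -0.861], [0.0, -1.0, -0.002]]
wrist_force: [0.4, 0.3, -2.6]
gripper_width: 0.504
```

```bash
cat > fit.py <<'E'
from go import *
h=np.radians(-40.5)
RN0=np.c_[[np.cos(h),np.sin(h),0],[-np.sin(h),np.cos(h),0],[0,0,1.]]
N=down(-120.5).T@RN0      # nozzle orientation in tool
foot=np.array([.0,.1037,.0])  # foot centre in tool frame
o=np.array([.6573,-.0040,.119]);AZ=np.radians(190.3);F=frame(AZ)
def target(up,th,o=o,F=F,foot=foot,N=N):
    Rz=Ro.from_rotvec([0,0,th]).as_matrix()
    R=F@Rz@N.T; p=o+up*F[:,2]-R@foot
    return p,R
def state(o=o,F=F,foot=foot,N=N):
    s=sense();R=np.array(s['ee_rot']);q=F.T@(s['tcp_pos']+R@foot-o);M=F.T@R@N
    print('t',s['time_s'],'foot in neck(mm)',(q*1e3).round(1),'th',np.arctan2(M[1,0],M[0,0]).round(3),'tilt',M[:2,2].round(3),'force neck',(F.T@s['wrist_force']).round(1),'mom neck',(F.T@s['moment']).round(3),'w',round(s['gripper_width']*87,1))
    return s
E
python3 - <<'E'
from fit import *
s=state();print(s['joints'].round(1),s['wrist_force'])
p,R=target(.11,.6);print(p);print(R.round(2));rel(p,R)
for n in("side","top"):
    p,d=capture(n);np.savez(f"{n}3.npz",p=p,d=d)
    if n=='side': crop(n,p,150,340,130,370,3,'pics/s3.png')
E
```

```text
t 5.1 foot in neck(mm) [ -1.7 348.3 101.2] th -0.983 tilt [ 0.573 -0.002] force neck [-1.1  0.2 -2.4] mom neck [-0.04   0.176  0.003] w 43.8
[ 46.1  20.    9.1  -0.1 -78.9  13.4] [ 0.40851655  0.26299475 -2.56864852]
[ 0.53670198 -0.02591637  0.29405279]
[[-0.45  0.56  0.69]
 [-0.79  0.1  -0.6 ]
 [-0.41 -0.82  0.4 ]]
shift [-0.1799  0.0099  0.3047] rot [ 0.0226 -1.4378  0.6679] deg 90.8 dist 0.3539
```

View pics/s3.png

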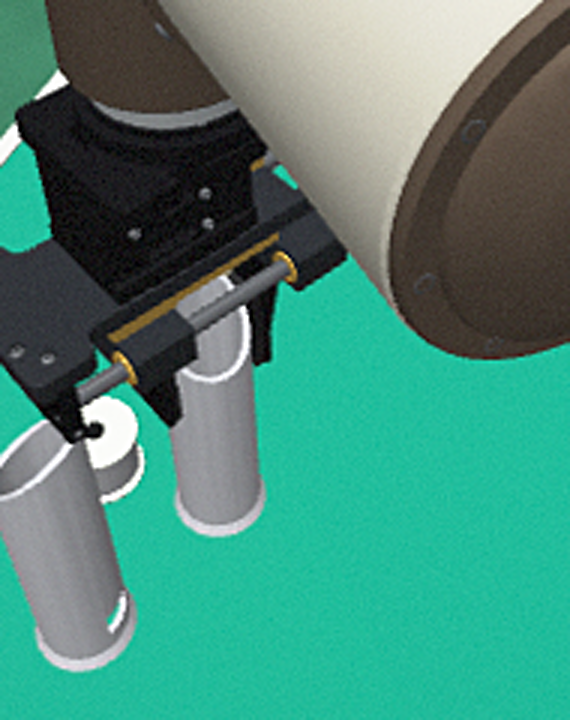

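Call:
{"fn": "move_arm", "kwargs": {"increments": "1 -0.18 0.01 0.305 0.023 -1.438 0.668; 1 -0.18 0.01 0.305 0.023 -1.438 0.668; 1 -0.18 0.01 0.305 0.023 -1.438 0.668; 1 -0.18 0.01 0.305 0.023 -1.438 0.668; 1 -0.18 0.01 0.305 0.023 -1.438 0.668; 1 -0.18 0.01 0.305 0.023 -1.438 0.668; 1 -0.18 0.01 0.305 0.023 -1.438 0.668; 1 -0.18 0.01 0.305 0.023 -1.438 0.668"}}

```text
time_s: 6.0
tcp_pos: [0.5347, -0.03, 0.2913]
ee_rot: [[-0.756, 0.453, 0.472], [-0.534, -0.011, -0.845], [-0.377, -0.892, 0.25]]
wrist_force: [-0.3, -0.3, -0.8]
gripper_width: 0.506
```

```bash
python3 - <<'E'
from fit import *
s=state();print(s['joints'].round(1))
p,R=target(.11,.6);rel(p,R)
E
```

```text
t 6.0 foot in neck(mm) [-19.2 -13.2 110.9] th 0.231 tilt [0.148 0.092] force neck [-0.7 -0.3 -0.4] mom neck [ 0.152  1.28  -0.061] w 44.0
[ 19.   -2.7 -30.5  15.  -37.7  93.2]
shift [-0.0047 -0.0016 -0.0018] rot [ 0.0066 -0.3638  0.176 ] deg 23.2 dist 0.0053
```

Call:
{"fn": "move_arm", "kwargs": {"increments": "1 -0.004 -0.002 -0.002 0.007 -0.364 0.176; 1 -0.004 -0.002 -0.002 0.007 -0.364 0.176; 1 -0.004 -0.002 -0.002 0.007 -0.364 0.176; 1 -0.004 -0.002 -0.002 0.007 -0.364 0.176; 1 -0.004 -0.002 -0.002 0.007 -0.364 0.176; 1 -0.004 -0.002 -0.002 0.007 -0.364 0.176; 1 -0.004 -0.002 -0.002 0.007 -0.364 0.176"}}

```text
time_s: 6.7
tcp_pos: [0.5382, -0.0224, 0.2963]
ee_rot: [[-0.451, 0.566, 0.69], [-0.791, 0.104, -0.603], [-0.413, -0.818, 0.401]]
wrist_force: [0.3, -1.0, -1.0]
gripper_width: 0.501
```

```bash
python3 - <<'E'
from fit import *
s=state();print(s['joints'].round(1))
p,R=target(.11,.6);rel(p,R)
for n in("side","top"):
    p,d=capture(n);np.savez(f"{n}4.npz",p=p,d=d)
    if n=='side': crop(n,p,180,310,100,240,5,'pics/s4.png')
    else: crop(n,p,230,320,120,240,5,'pics/t4.png')
for up in (.0,.05,.1,.15): print(proj('side',target(.11,.6)[0]*0+o+F[:,2]*up),proj('top',o+F[:,2]*up))
E
```

```text
t 6.7 foot in neck(mm) [  3.3   3.3 110.7] th 0.598 tilt [-0.002 -0.001] force neck [-0.4 -1.  -0.9] mom neck [-0.069  1.626  0.085] w 43.6
[ 17.   -5.2 -32.9   8.2 -27.5 121.5]
shift [0.0044 0.0007 0.0002] rot [-0.0011 -0.0024 -0.0024] deg 0.2 dist 0.0044
[229.81946608 187.38042908] [272.45881435 165.8692665 ]
[240.51740867 175.96562422] [274.61613655 173.17091279]
[252.00086329 163.71267067] [276.94361295 181.0484609 ]
[264.35964333 150.5257367 ] [279.46220087 189.57284269]
```

View pics/s4.png

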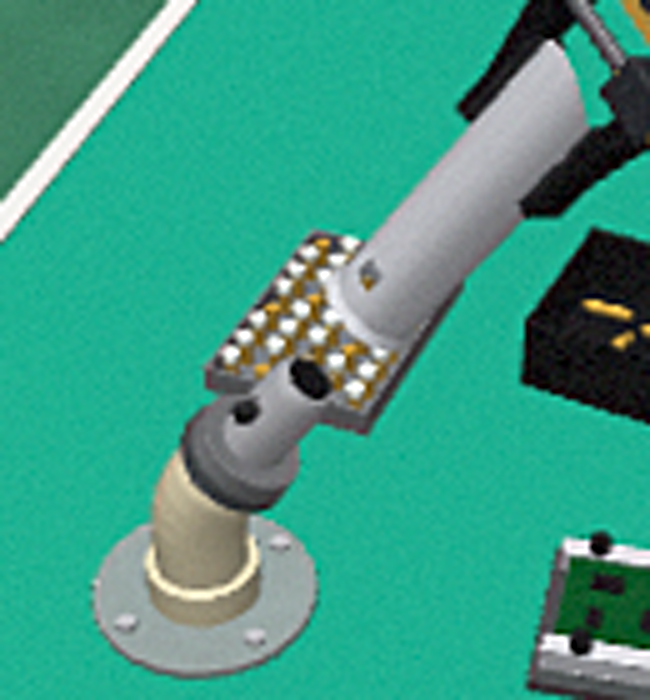

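View pics/t4.png

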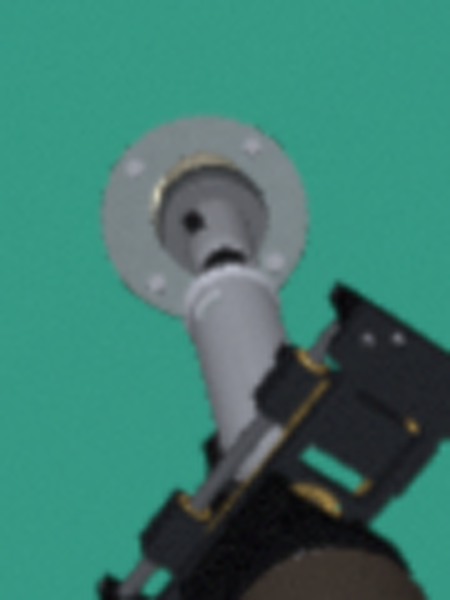

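The side view shows the nozzle lined up with the spigot, with its hole at (254,155) and the button at (229,182). The board, bin and tray haven't moved. Next I'll measure the nozzle's axis against the neck's in the same images.

```bash
cat > meas.py <<'E'
from fit import *
def ray(n,uv):
    c=camera_params(n);return c['xyz'],c['orientation']@np.array([(uv[0]-c['cx'])/c['fx'],(uv[1]-c['cy'])/c['fy'],1])
def angle(n,uv,o,F,R):
    a,b=ray(n,uv);a=(a-o)@F;b=b@F
    t=np.roots([b[0]**2+b[1]**2,2*(a[0]*b[0]+a[1]*b[1]),a[0]**2+a[1]**2-R*R])
    if not np.isreal(t).all(): return None
    w=a+t.min()*b;return np.arctan2(w[1],w[0]).round(3),(w*1e3).round(1)
def nozfit(n,i,lo,hi,z0=.0):
    p,d=load(n,i);C=cloud(n,d);X=C[d>0];P=p[d>0].astype(int)
    k=(P.max(1)-P.min(1)<22)&(P.min(1)>70);X=X[k]
    Y=(X-o)@F
    q=np.zeros(4)
    for it in range(10):
        ax=q[:2]+np.outer(Y[:,2],q[2:]);e=Y[:,:2]-ax;rr=np.hypot(*e.T)
        k=(Y[:,2]>lo)&(Y[:,2]<hi)&(abs(rr-.022)<(.012 if it<2 else .004 if it<6 else .0025))
        def f(q):
            return np.hypot(*(Y[k,:2]-q[:2]-np.outer(Y[k,2],q[2:])).T)-.022
        q=least_squares(f,q,loss='soft_l1',f_scale=.001).x
    return q,k.sum(),np.median(abs(f(q))),Y[k]
E
python3 - <<'E'
from meas import *
state()
for n in('side','top'):
    q,k,e,Y=nozfit(n,4,.120,.20);print(n,k,e,'off at foot(z=.11)',(1e3*(q[:2]+.11*q[2:])).round(1),'at z=.03',(1e3*(q[:2]+.03*q[2:])).round(1),'slope',q[2:].round(4))
print('hole',angle('side',(254.3,155),o,F,.022))
print('btn',[angle('side',(229,182.2),o,F,R) for R in(.022,.0235,.0245)])
print('btn top',[angle('top',(268.4,163.8),o,F,R) for R in(.022,.0235,.0245)])
p,d=load('side',4);crop('side',p,215,270,140,200,12,'pics/s4b.png')
E
```

```text
t 6.8 foot in neck(mm) [  3.4   3.3 110.8] th 0.598 tilt [-0.003 -0.001] force neck [-1.1 -0.2 -1.2] mom neck [-0.061  1.585  0.036] w 44.1
side 564 0.0005694955638402138 off at foot(z=.11) [1.8 4. ] at z=.03 [1.3 4.7] slope [ 0.006  -0.0088]
top 245 0.0004151690694573322 off at foot(z=.11) [3.7 3.6] at z=.03 [3.5 4. ] slope [ 0.0016 -0.0058]
hole (np.float64(0.796), array([ 15.4,  15.7, 135.7]))
btn [(np.float64(0.772), array([15.8, 15.3, 26.9])), (np.float64(0.806), array([16.3, 17. , 28.3])), (np.float64(0.826), array([16.6, 18. , 29.2]))]
btn top [(np.float64(0.511), array([19.2, 10.8, 25.9])), (np.float64(0.482), array([20.8, 10.9, 29.7])), (np.float64(0.465), array([21.9, 11. , 32.3]))]
```

View pics/s4b.png

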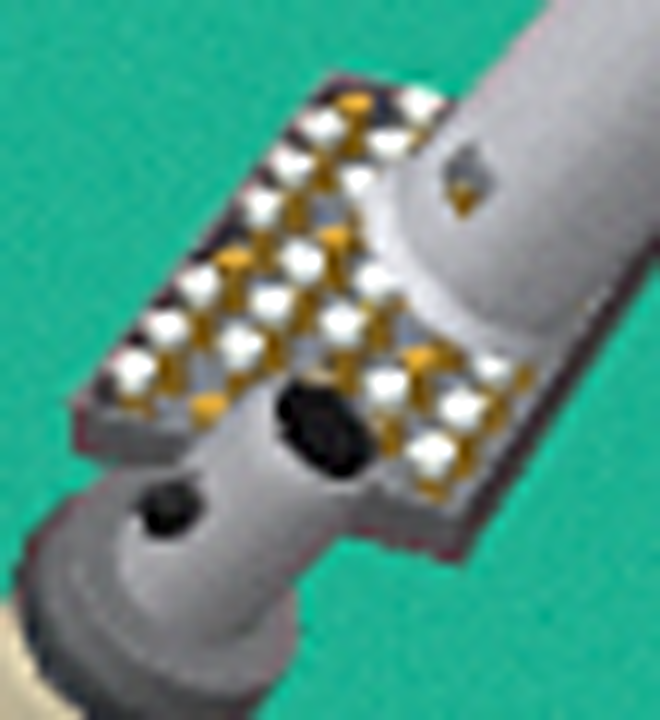

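```bash
python3 - <<'E'
from meas import *
def tri(u,v):
    a1,b1=ray('side',u);a2,b2=ray('top',v)
    s=np.linalg.lstsq(np.c_[b1,-b2],a2-a1,rcond=None)[0];x1=a1+b1*s[0];x2=a2+b2*s[1];return (x1+x2)/2,np.linalg.norm(x1-x2)
def blob(n,box,i):
    p,d=load(n,i);u0,u1,v0,v1=box;g=p[v0:v1,u0:u1].max(2).astype(float);m=np.clip(70-g,0,None)*(g<70)
    lab=cv2.connectedComponentsWithStats((m>0).astype(np.uint8));print(lab[2][1:].tolist())
    j=1+lab[2][1:,4].argmax();w=m*(lab[1]==j);y,x=np.mgrid[v0:v1,u0:u1];return (w*x).sum()/w.sum(),(w*y).sum()/w.sum()
u=blob('side',(224,234,177,188),4);v=blob('top',(262,274,159,168),4)
print(u,v);x,e=tri(u,v);w=F.T@(x-o);print('btn',w*1e3,np.arctan2(w[1],w[0]),np.hypot(*w[:2]),'gap',e)
# hole
print(proj('side',o+F@np.array([0.0034,.0033,.1108])+F@np.array([.022*np.cos(.6),.022*np.sin(.6),.025])))
for t in(.5,.6,.7,.8):print(t,proj('side',o+F@np.array([.0215*np.cos(t),.0215*np.sin(t),.025])),proj('top',o+F@np.array([.0215*np.cos(t),.0215*np.sin(t),.025])))
E
```

```text
[[2, 3, 6, 5, 20]]
[[4, 3, 5, 5, 13]]
(np.float64(228.49253731343285), np.float64(182.28192371475953)) (np.float64(268.026706231454), np.float64(163.91394658753708))
btn [16.32931473 11.58070461 22.08342575] 0.616871961748985 0.020018971976300107 gap 0.002114052008357588
[252.09341845 153.51937387]
0.5 [227.91801107 180.65480148] [268.55242284 163.75336435]
0.6 [228.15981058 181.37573688] [267.94203923 164.27386534]
0.7 [228.4724039 182.1022187] [267.38827153 164.84596832]
0.8 [228.85271263 182.826631  ] [266.89667683 165.46377239]
```

```bash
python3 - <<'E'
from fit import *
p,R=target(.064,.62);rel(p,R)
E
```

```text
shift [0.0046 0.0468 0.0001] rot [-0.0014 -0.0222 -0.0029] deg 1.3 dist 0.0471
```

Call:
{"fn": "move_arm", "kwargs": {"increments": "1 0.0045 0.015 0 -0.001 -0.022 -0.003; 1 0.0045 0.03 0 -0.001 -0.022 -0.003; 1 0.0045 0.047 0 -0.001 -0.022 -0.003; 1 0.0045 0.047 0 -0.001 -0.022 -0.003; 1 0.0045 0.047 0 -0.001 -0.022 -0.003; 1 0.0045 0.047 0 -0.001 -0.022 -0.003"}}

```text
time_s: 7.4
tcp_pos: [0.5628, -0.0212, 0.2575]
ee_rot: [[-0.436, 0.566, 0.699], [-0.804, 0.103, -0.585], [-0.403, -0.818, 0.411]]
wrist_force: [0.3, -0.6, -1.4]
gripper_width: 0.507
```

```bash
python3 - <<'E'
from meas import *
state();p,R=target(.044,.62);rel(p,R)
for n in("side","top"):
    p,d=capture(n);np.savez(f"{n}5.npz",p=p,d=d)
    if n=='side': crop(n,p,205,285,120,210,7,'pics/s5.png')
    q,k,e,Y=nozfit(n,5,.075,.16);print(n,k,e,'off at foot',(1e3*(q[:2]+.064*q[2:])).round(1),'slope',q[2:].round(4))
E
```

```text
t 7.4 foot in neck(mm) [ 1.  -0.1 64.8] th 0.62 tilt [-0.002  0.   ] force neck [-0.6 -0.7 -1.3] mom neck [-0.116  1.611  0.063] w 44.1
shift [ 0.0005  0.0208 -0.0006] rot [-0.0019 -0.0001 -0.0014] deg 0.1 dist 0.0208
side 533 0.0006193117120705249 off at foot [-0.5  0.4] slope [ 0.0049 -0.0006]
top 229 0.0004689748066256834 off at foot [ 1.3 -0.3] slope [0.0028 0.0002]
```

View pics/s5.png

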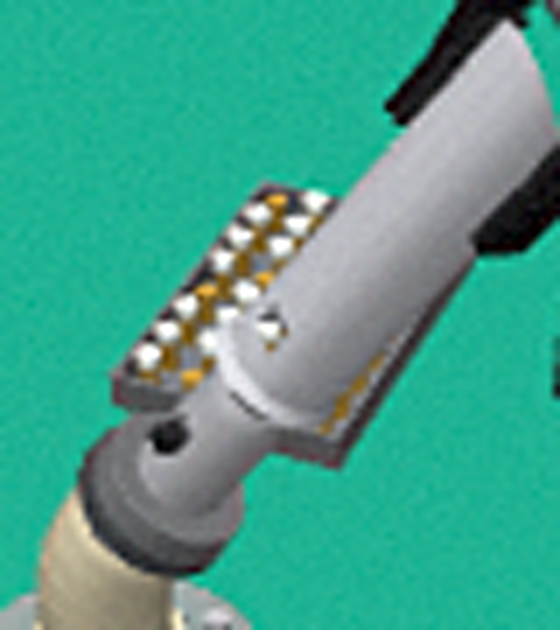

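Call:
{"fn": "move_arm", "kwargs": {"increments": "1 0.0005 0.005 0 0 0 0; 1 0.0005 0.01 0 0 0 0; 1 0.0005 0.015 0 0 0 0; 1 0.0005 0.02 0 0 0 0; 1 0.0005 0.024 0 0 0 0; 1 0.0005 0.024 0 0 0 0"}}

```text
time_s: 8.1
tcp_pos: [0.576, -0.0193, 0.2356]
ee_rot: [[-0.438, 0.564, 0.7], [-0.805, 0.102, -0.585], [-0.401, -0.82, 0.409]]
wrist_force: [0.0, 0.1, -1.0]
gripper_width: 0.505
```

```bash
python3 -c "
from fit import *
state();rel(*target(.01,.62))"
```

```text
t 8.1 foot in neck(mm) [-1.  -0.6 39.3] th 0.62 tilt [0.001 0.001] force neck [-0.5  0.1 -0.8] mom neck [-0.085  1.561  0.08 ] w 43.9
shift [-0.0011  0.0293  0.0003] rot [ 0.0002 -0.0002  0.001 ] deg 0.1 dist 0.0293
```

Call:
{"fn": "move_arm", "kwargs": {"increments": "1 0 0.004 0 0 0 0; 1 -0.0005 0.007 0 0 0 0; 1 -0.0005 0.01 0 0 0 0; 1 -0.0005 0.013 0 0 0 0; 1 -0.0005 0.016 0 0 0 0; 1 -0.0005 0.016 0 0 0 0"}}

```text
time_s: 8.7
tcp_pos: [0.5861, -0.0169, 0.2242]
ee_rot: [[-0.436, 0.566, 0.699], [-0.805, 0.103, -0.585], [-0.403, -0.818, 0.411]]
wrist_force: [0.6, 0.1, -0.7]
gripper_width: 0.506
```

```bash
python3 -c "
from fit import *
state();rel(*target(.0,.62))"
```

```text
t 8.7 foot in neck(mm) [ 1.3  0.1 24. ] th 0.62 tilt [-0.003 -0.   ] force neck [ 0.1  0.  -0.9] mom neck [0.219 1.174 0.068] w 44.0
shift [ 0.0008  0.024  -0.0007] rot [-0.0019  0.0002 -0.0019] deg 0.2 dist 0.024
```

Call:
{"fn": "move_arm", "kwargs": {"increments": "1 0 0.003 0 0 0 0; 1 0 0.006 0 0 0 0; 1 0 0.009 0 0 0 0; 1 0 0.012 0 0 0 0; 1 0 0.014 0 0 0 0; 1 0 0.014 0 0 0 0"}}

```text
time_s: 9.3
tcp_pos: [0.594, -0.0155, 0.2124]
ee_rot: [[-0.436, 0.566, 0.7], [-0.805, 0.103, -0.585], [-0.403, -0.818, 0.411]]
wrist_force: [2.7, 1.7, 0.0]
gripper_width: 0.508
```

```bash
python3 -c "
from fit import *
state();rel(*target(.0,.62))"
```

```text
t 9.3 foot in neck(mm) [1.1 0.1 9.7] th 0.62 tilt [-0.002 -0.   ] force neck [ 2.4  1.2 -1.7] mom neck [0.333 0.551 0.047] w 44.2
shift [ 0.0007  0.0097 -0.0006] rot [-0.0016  0.0001 -0.0016] deg 0.1 dist 0.0097
```

Call:
{"fn": "move_arm", "kwargs": {"increments": "1 0 0.002 0 0 0 0; 1 0 0.004 0 0 0 0; 1 0 0.006 0 0 0 0; 1 0 0.0075 0 0 0 0; 1 0 0.0075 0 0 0 0"}}

```text
time_s: 9.8
tcp_pos: [0.5968, -0.0154, 0.2051]
ee_rot: [[-0.438, 0.563, 0.701], [-0.805, 0.101, -0.585], [-0.4, -0.82, 0.409]]
wrist_force: [1.6, 0.4, -2.6]
gripper_width: 0.507
```

```bash
python3 -c "
from fit import *
state();rel(*target(.0,.62))"
```

```text
t 9.8 foot in neck(mm) [-1.3 -0.5  2.1] th 0.62 tilt [0.002 0.001] force neck [-0.1  0.1 -3.1] mom neck [-0.083  1.425  0.051] w 44.1
shift [-0.001   0.0021  0.0005] rot [ 0.0007 -0.0004  0.002 ] deg 0.1 dist 0.0024
```

Call:
{"fn": "move_arm", "kwargs": {"increments": "1 0.0005 0.001 0 0 0 0; 1 0.0005 0.002 0 0 0 0; 1 0.0005 0.0025 0 0 0 0; 1 0.0005 0.0025 0 0 0 0"}}

```text
time_s: 10.2
tcp_pos: [0.598, -0.0155, 0.203]
ee_rot: [[-0.438, 0.563, 0.7], [-0.805, 0.102, -0.585], [-0.401, -0.82, 0.409]]
wrist_force: [0.7, 1.1, -1.5]
gripper_width: 0.508
```

```bash
python3 - <<'E'
from fit import *
state();rel(*target(.0,.62))
for n in("side",):
    p,d=capture(n);np.savez(f"{n}6.npz",p=p,d=d)
    if n=='side': crop(n,p,205,285,130,220,7,'pics/s6.png')
E
```

```text
t 10.2 foot in neck(mm) [-1.4 -0.8 -0.2] th 0.62 tilt [0.001 0.001] force neck [-0.2  1.  -1.8] mom neck [0.159 1.363 0.031] w 44.2
shift [-0.0014 -0.0002  0.0004] rot [ 0.0004 -0.0004  0.0014] deg 0.1 dist 0.0015
```

View pics/s6.png

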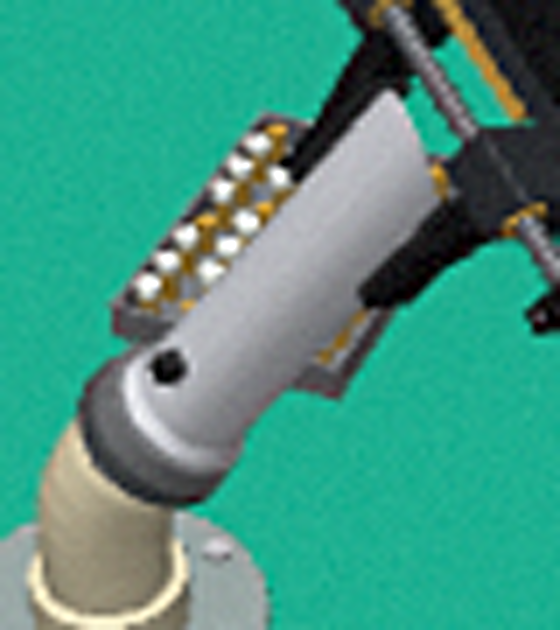

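Call:
{"fn": "move_arm", "kwargs": {"increments": "1 -0.0005 0 0 0 0.06 0; 1 -0.0005 0 0 0 0.12 0; 1 -0.0005 0 0 0 0.18 0; 1 -0.0005 0 0 0 0.24 0; 1 -0.0005 0 0 0 0.24 0"}}

```text
time_s: 10.75
tcp_pos: [0.5979, -0.0149, 0.2031]
ee_rot: [[-0.592, 0.563, 0.577], [-0.643, 0.102, -0.759], [-0.486, -0.82, 0.302]]
wrist_force: [-1.1, 3.0, -1.5]
gripper_width: 0.509
```

```bash
python3 - <<'E'
from fit import *
state();rel(*target(.0,.0))
E
```

```text
t 10.75 foot in neck(mm) [-1.4 -0.2 -0.2] th 0.38 tilt [0.002 0.001] force neck [-1.3  3.2 -0.9] mom neck [0.723 1.822 0.205] w 44.2
shift [-0.0011 -0.0002  0.0006] rot [1.0e-04 3.8e-01 1.8e-03] deg 21.8 dist 0.0013
```

Call:
{"fn": "move_arm", "kwargs": {"increments": "1 -0.0005 0 0.0003 0 0.08 0; 1 -0.0005 0 0.0003 0 0.16 0; 1 -0.0005 0 0.0003 0 0.24 0; 1 -0.001 0 0.0005 0 0.31 0; 1 -0.001 0 0.0005 0 0.38 0; 1 -0.001 0 0.0005 0 0.38 0"}}

```text
time_s: 11.35
tcp_pos: [0.5981, -0.0141, 0.2034]
ee_rot: [[-0.764, 0.562, 0.318], [-0.317, 0.102, -0.943], [-0.562, -0.821, 0.1]]
wrist_force: [-5.9, 6.1, 0.4]
gripper_width: 0.504
```

```bash
python3 - <<'E'
from fit import *
s=state();print(s['joints'].round(1));rel(*target(.0,.0))
for n in("side","top"):
    p,d=capture(n);np.savez(f"{n}7.npz",p=p,d=d)
    if n=='side': crop(n,p,205,305,130,240,6,'pics/s7.png')
    else: crop(n,p,240,320,130,230,6,'pics/t7.png')
E
```

```text
t 11.35 foot in neck(mm) [-1.1  0.7 -0.1] th 0.002 tilt [ 0.003 -0.   ] force neck [-3.7  7.1  3. ] mom neck [2.41  2.601 0.328] w 43.9
[ 15.1   7.1 -37.1  14.1 -11.4  82.3]
shift [-0.0007 -0.0001  0.0008] rot [0.0005 0.0017 0.0028] deg 0.2 dist 0.0011
```

View pics/s7.png

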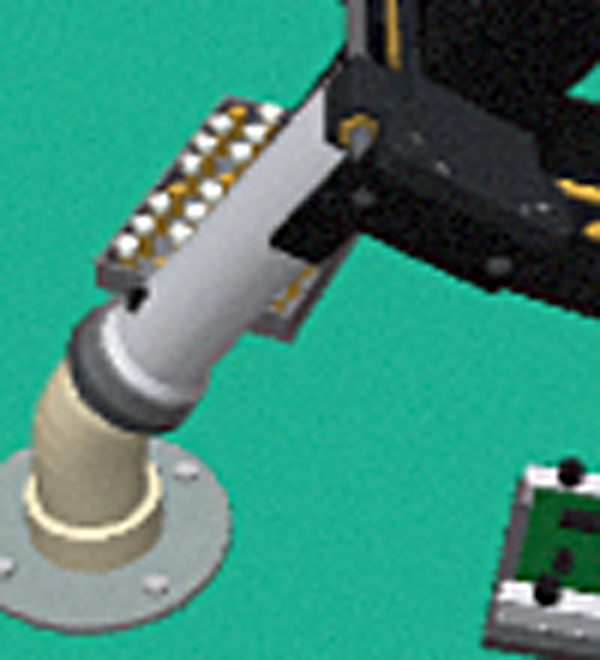

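View pics/t7.png

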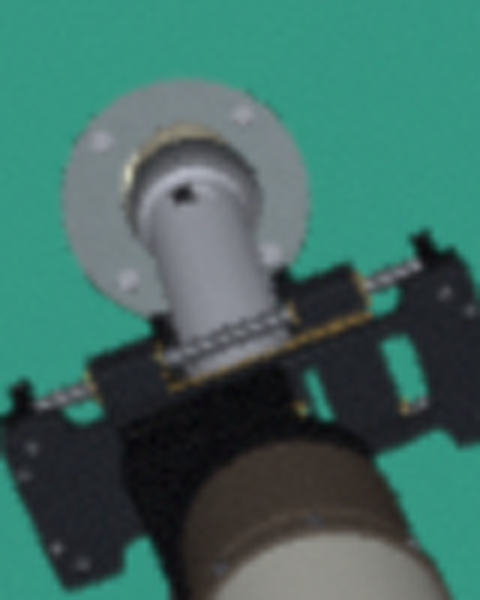

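```bash
python3 - <<'E'
from meas import *
def blob(n,box,i,th=75):
    p,d=load(n,i);u0,u1,v0,v1=box;g=p[v0:v1,u0:u1].max(2).astype(float);print(g.astype(int).tolist());m=np.clip(th-g,0,None)
    y,x=np.mgrid[v0:v1,u0:u1];return (m*x).sum()/m.sum(),(m*y).sum()/m.sum()
u=blob('side',(224,232,176,184),7);v=blob('top',(267,274,159,165),7)
print(u,v)
a1,b1=ray('side',u);a2,b2=ray('top',v)
s=np.linalg.lstsq(np.c_[b1,-b2],a2-a1,rcond=None)[0];x1=a1+b1*s[0];x2=a2+b2*s[1];w=F.T@((x1+x2)/2-o);print(w*1e3,np.arctan2(w[1],w[0]),np.hypot(*w[:2]),np.linalg.norm(x1-x2))
for t in(-.1,0,.1,.2,.3,.4):print(t,proj('side',o+F@np.array([.023*np.cos(t),.023*np.sin(t),.025])),proj('top',o+F@np.array([.023*np.cos(t),.023*np.sin(t),.025])))
for n in('side','top'):
    q,k,e,Y=nozfit(n,7,.01,.09);print(n,k,e,'off at foot',(1e3*(q[:2])).round(1),'slope',q[2:].round(4))
E
```

```text
[[82, 80, 85, 80, 81, 131, 195, 190], [74, 80, 84, 83, 95, 155, 198, 197], [95, 80, 56, 26, 17, 95, 206, 197], [113, 115, 55, 12, 20, 102, 207, 193], [119, 139, 62, 3, 90, 207, 201, 197], [184, 183, 63, 48, 164, 208, 197, 189], [204, 190, 184, 154, 201, 200, 189, 186], [211, 184, 195, 197, 194, 187, 191, 189]]
[[156, 181, 186, 182, 173, 175, 173], [179, 179, 161, 142, 126, 152, 155], [163, 138, 93, 61, 82, 149, 165], [140, 103, 49, 36, 61, 110, 146], [141, 130, 75, 77, 90, 112, 141], [140, 140, 127, 142, 146, 147, 148]]
(np.float64(227.11825192802056), np.float64(179.08997429305913)) (np.float64(269.8709677419355), np.float64(161.8494623655914))
[22.30129194  5.9025292  23.89623718] 0.25873929748305424 0.0230691888236072 0.0013108521759783848
-0.1 [227.53039817 176.50244539] [272.99021266 161.44509714]
0 [227.31253978 177.0792795 ] [272.1292386  161.57359823]
0.1 [227.17217694 177.70564491] [271.2822255  161.78151845]
0.2 [227.11118308 178.37537526] [270.45785869 162.06671934]
0.3 [227.13060659 179.08177618] [269.66458174 162.4262507 ]
0.4 [227.23064207 179.8176915 ] [268.9105037  162.85638413]
side 451 0.0006772014917647735 off at foot [-1.8  1.9] slope [ 0.0054 -0.0119]
top 194 0.0004947610956297539 off at foot [-0.3  1.5] slope [ 0.0058 -0.0118]
```

Call:
{"fn": "move_arm", "kwargs": {"increments": "-1 0 0 0 0 0 0; -1 0 0 0 0 0 0; -1 0 0 0 0 0 0; -1 0 0 0 0 0 0; -1 0 0 0 0 0 0; -1 0 0 0 0 0 0; -1 0 0 0 0 0 0; -1 0 0 0 0 0 0"}}

```text
time_s: 12.25
tcp_pos: [0.5997, -0.0146, 0.2048]
ee_rot: [[-0.762, 0.565, 0.316], [-0.315, 0.102, -0.944], [-0.566, -0.819, 0.1]]
wrist_force: [-0.5, 0.6, 0.2]
gripper_width: 0.989
```

```bash
python3 - <<'E'
from fit import *
s=state()
E
```

```text
t 12.25 foot in neck(mm) [ 1.4 -0.2  0.1] th -0.0 tilt [-0.001  0.   ] force neck [-0.2  0.7  0.4] mom neck [-0.069  1.318  0.062] w 86.1
```

Call:
{"fn": "move_arm", "kwargs": {"increments": "-1 0 -0.02 0 0 0 0; -1 0 -0.06 0 0 0 0; -1 0 -0.11 0 0 0 0; -1 0 -0.16 0 0 0 0; -1 0 -0.16 0 0 0 0; -1 0 -0.16 0 0 0 0"}}

```text
time_s: 12.85
tcp_pos: [0.5089, -0.0309, 0.3376]
ee_rot: [[-0.76, 0.568, 0.315], [-0.314, 0.104, -0.944], [-0.569, -0.816, 0.1]]
wrist_force: [-0.2, 0.6, -0.8]
gripper_width: 0.999
```

```bash
python3 - <<'E'
from meas import *
s=state();print(s['joints'].round(1))
for n in("side","top"):
    p,d=capture(n);np.savez(f"{n}8.npz",p=p,d=d)
    if n=='side': crop(n,p,205,305,110,220,6,'pics/s8.png')
    else: crop(n,p,240,320,130,230,6,'pics/t8.png')
    q,k,e,Y=nozfit(n,8,.01,.12);print(n,k,e,'off at foot',(1e3*(q[:2])).round(1),'slope',q[2:].round(4))
    C=cloud(n,d);P=p.astype(int);k=(d>0)&(P.max(2)-P.min(2)<30)&(P.min(2)>60)
    Y=(C[k]-o)@F;e=Y[:,:2]-q[:2]-np.outer(Y[:,2],q[2:]);rr=np.hypot(*e.T);a=np.arctan2(e[:,1],e[:,0])
    A=[];H=[]
    for t in np.arange(-180,180,12):
        m=(np.degrees(a)>=t)&(np.degrees(a)<t+12)&(rr>.016)&(rr<.0245)&(Y[:,2]>.1)&(Y[:,2]<.18)
        if m.sum()>2:A.append(t+6);H.append(np.sort(Y[m,2])[-2])
    print(list(zip(A,np.round(H,3))))
    A=np.radians(A);H=np.array(H);fu=lambda w:w[0]+w[1]*np.cos(A-w[2])-H
    s_=least_squares(fu,[.1465,.0185,0],loss='soft_l1',f_scale=.002);print('mouth',s_.x, np.abs(s_.fun).mean())
    s_=least_squares(lambda w:w[0]+.0185*np.cos(A-w[1])-H,[.1465,0],loss='soft_l1',f_scale=.002);print('  fixed amp',s_.x)
E
```

```text
t 12.85 foot in neck(mm) [2.400e+00 1.000e-01 1.619e+02] th -0.001 tilt [-0.005 -0.   ] force neck [-0.5  0.6 -0.6] mom neck [-0.073  1.397  0.079] w 86.9
[ 17.2 -10.3 -30.6   6.9 -34.8  88.7]
side 643 0.0006034134400692247 off at foot [-2.   1.2] slope [-0.0038 -0.0004]
[(np.int64(-174), np.float64(0.128)), (np.int64(-162), np.float64(0.128)), (np.int64(-150), np.float64(0.128)), (np.int64(-138), np.float64(0.132)), (np.int64(-126), np.float64(0.133)), (np.int64(-114), np.float64(0.137)), (np.int64(-102), np.float64(0.14)), (np.int64(-90), np.float64(0.145)), (np.int64(-78), np.float64(0.146)), (np.int64(-66), np.float64(0.151)), (np.int64(-6), np.float64(0.163)), (np.int64(6), np.float64(0.164)), (np.int64(18), np.float64(0.165)), (np.int64(30), np.float64(0.163)), (np.int64(42), np.float64(0.161)), (np.int64(54), np.float64(0.158)), (np.int64(66), np.float64(0.153)), (np.int64(78), np.float64(0.151)), (np.int64(90), np.float64(0.143)), (np.int64(102), np.float64(0.142)), (np.int64(114), np.float64(0.138)), (np.int64(126), np.float64(0.132)), (np.int64(138), np.float64(0.12)), (np.
[... 537 characters left out ...]
(np.int64(-54), np.float64(0.156)), (np.int64(-42), np.float64(0.159)), (np.int64(-30), np.float64(0.161)), (np.int64(-18), np.float64(0.163)), (np.int64(-6), np.float64(0.165)), (np.int64(6), np.float64(0.161)), (np.int64(18), np.float64(0.163)), (np.int64(30), np.float64(0.159)), (np.int64(42), np.float64(0.16)), (np.int64(54), np.float64(0.158)), (np.int64(66), np.float64(0.155)), (np.int64(78), np.float64(0.147)), (np.int64(126), np.float64(0.135)), (np.int64(138), np.float64(0.127)), (np.int64(150), np.float64(0.121)), (np.int64(162), np.float64(0.126)), (np.int64(174), np.float64(0.125))]
mouth [0.14424641 0.0193755  0.032213  ] 0.0026744852906331403
  fixed amp [0.14433843 0.03064139]
```

View pics/s8.png

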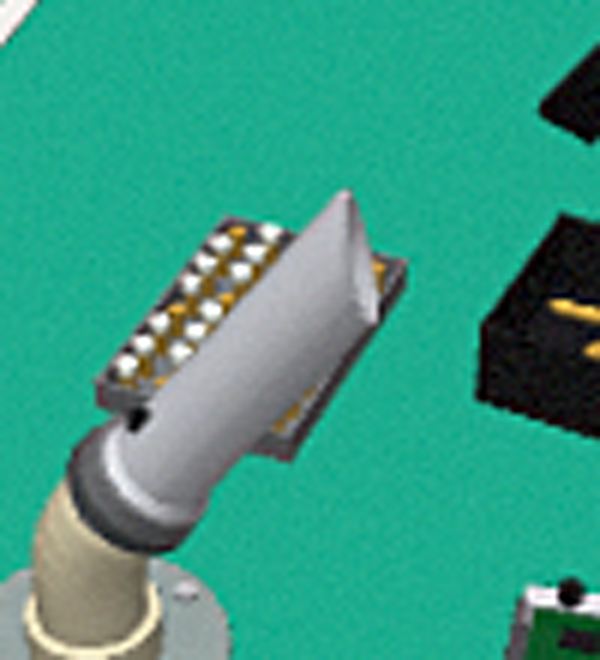

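View pics/t8.png

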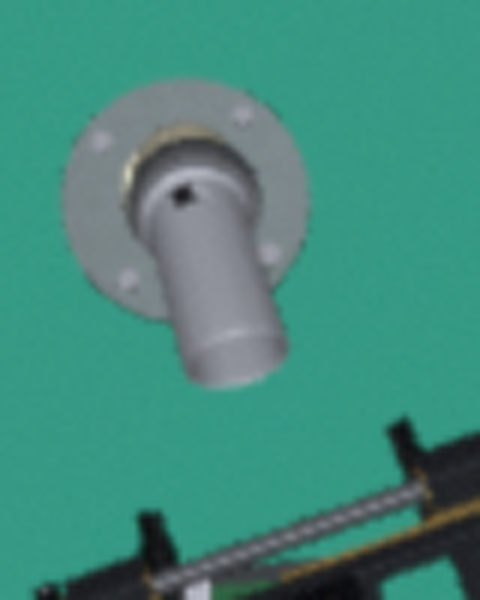

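```bash
python3 - <<'E'
from meas import *
for n in('side','top'):
    p,d=load(n,8);C=cloud(n,d);q,_,_,_=nozfit(n,8,.01,.12)
    Y=(C-o)@F;e=Y[...,:2]-q[:2]-Y[...,2:]*q[2:];rr=np.hypot(e[...,0],e[...,1])
    k=(p.max(2)<95)&(rr<.03)&(Y[...,2]>.013)&(Y[...,2]<.036)&(d>0)
    print(n,k.sum(),'r mm',(rr[k]*1e3).round(1),'ang',np.arctan2(e[k][:,1],e[k][:,0]).round(2),'z',(Y[k][:,2]*1e3).round(0))
    # wall pixels nearby
    k=(p.min(2)>130)&(rr<.03)&(Y[...,2]>.012)&(Y[...,2]<.04)&(d>0);print('wall r med',np.median(rr[k])*1e3,np.percentile(rr[k],[5,95])*1e3)
p,d=load('side',8);p0,_=load('side',0)
# untouched items: diff of the scene around holder/bin/tray/spool
for nm,b in dict(board=(285,330,200,245),bin=(284,328,145,185),spool=(178,202,258,300)).items():
    print(nm,np.abs(p[b[2]:b[3],b[0]:b[1]].astype(int)-p0[b[2]:b[3],b[0]:b[1]]).mean())
E
```

```text
side 12 r mm [25.5 23.6 21.9 24.7 25.1 22.1 20.5 26.  25.1 23.1 25.9 24.2] ang [0.12 0.12 0.15 0.01 0.23 0.15 0.19 0.27 0.34 0.36 0.38 0.41] z [25. 27. 29. 19. 25. 25. 27. 22. 25. 26. 21. 23.]
wall r med 22.064530269765616 [20.17082581 23.7959282 ]
top 8 r mm [25.8 26.3 22.4 23.3 24.1 23.1 21.8 20.5] ang [0.16 0.07 0.32 0.2  0.09 0.35 0.24 0.13] z [22. 25. 17. 22. 27. 25. 25. 25.]
wall r med 21.909544064526035 [19.51858732 22.82752464]
board 6.908312757201646
bin 6.921401515151516
spool 6.731481481481482
```

```bash
python3 -c "
from station import sense,r
s=sense();print(s['time_s'],s['wrist_force'],s['joint_velocities'].round(2));r.finish_job()"
```

```text
12.95 [-1.07066771  0.61191047  0.22030353] [-0.09  1.41 -0.4   0.12  0.01 -0.02]
the job is handed in; nothing more can be done
```

The nozzle is latched on the neck with its slanted mouth on the underside, facing the board. I let go, backed the gripper off about 16 cm along the nozzle and handed the job in at 12.95 s. The tool gives no verdict, so the result rests on my own checks.

- **Choice of tube:** I took the 44 mm wide, 165 mm tall one. The look-alike was about 60 mm wide and over 200 mm tall.
- **Push and latch:** Wrist force stayed at a few newtons while I pushed it on. I set the hole to the button's measured angle, about 0.62 rad, so it snapped out at about 2 mm from seating and I did not have to turn the nozzle to find it. I turned it afterwards as a check, and the resistance rose to about 0.33 N m, as expected of the stiff neck turning with it.
- **Final position:** Both cameras put the mouth at 0.03–0.045 rad from the neck's x (limit 0.26). The nozzle foot is within about 2.5 mm of the collar's centre and its axis is in line with the neck's.
- **Button:** It shows dark through the hole and stands proud of the wall, at up to 25–26 mm radius against 22 mm for the wall.
- **Other objects:** The board holder, parts bin and solder spool look unchanged in the side view. The pin tray only got a look by eye, and seemed in place.

**Disagreement:** the button's own angle measures about 0.22–0.26 rad, against about 0.04 for the mouth. Play in the latch explains only about 0.11 rad of that. I put the rest down to measuring a small, partly hidden button, which would leave the nozzle at about 0.15 rad at worst.

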